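Sweep the empty sample tins off the tester step into the take-back bin

TASK

Clear the shop's tester step: with your fingers, sweep all four empty sample tins along the wooden deck and off its open end into the green take-back bin, not into the wooden restock crate at the other end. Slide them over the wood at a steady pace, without picking them up, tipping them up or flicking them. Leave the candle, the cream jar and the nail polish standing where they are.

Things in the scene. Friction and masses are not known exactly. Their poses are not given: they have to be found in the camera images.
- step: fixed step: flat brown wooden deck 250 (x) by 340 mm (y), its top 90 mm above the table. Aluminium ticket rail along the front edge (x -131 to -125), 10 mm above the deck; wooden gallery along the back (x +125 to +131), 30 mm above it; both ends (y +-170) open. Origin on the table under its centre; x from rail to gallery, z up. Tins start at x -85 to 10, testers in a row at x 72 to 88
- bin: green open-topped plastic bin, fixed, empty at the start, 250 mm (its x) by 120 mm (its y) by 80 mm tall, walls and floor 4 mm, against one open end of the step (either end, 4 mm gap), turned like the step, its rim 10 mm below the deck. Origin: centre of its underside; axes parallel to the step's
- crate: wooden slatted restock crate full of boxed soaps, fixed, 250 mm (its x) by 120 mm (its y) by 85 mm tall with its contents, standing against the other open end of the step. Origin: centre of its underside; axes parallel to the step's. No tin belongs in it
- tin1: one of the four empty sample tins, all alike but for the label colour (pink): flat round aluminium screw-lid tin, 46 mm across, 20 mm tall, about 18 g, closed and rigid. It lies flat on the step's deck and slides easily. Origin: centre of its underside, z up along its axis
- tin2: one of the four empty sample tins, all alike but for the label colour (mint): flat round aluminium screw-lid tin, 46 mm across, 20 mm tall, about 18 g, closed and rigid. It lies flat on the step's deck and slides easily. Origin: centre of its underside, z up along its axis
- tin3: one of the four empty sample tins, all alike but for the label colour (yellow): flat round aluminium screw-lid tin, 46 mm across, 20 mm tall, about 18 g, closed and rigid. It lies flat on the step's deck and slides easily. Origin: centre of its underside, z up along its axis
- tin4: one of the four empty sample tins, all alike but for the label colour (lilac): flat round aluminium screw-lid tin, 46 mm across, 20 mm tall, about 18 g, closed and rigid. It lies flat on the step's deck and slides easily. Origin: centre of its underside, z up along its axis
- candle: tester that stays: round stone-grey candle, 54 mm across, 58 mm tall, about 190 g, standing loose on the deck. Origin: centre of its underside
- jar: tester that stays: round amber glass cream jar with black lid, 52 mm across, 51 mm tall, about 130 g, standing loose on the deck. Origin: centre of its underside
- polish: tester that stays: red nail polish bottle with a slim white cap, 38 mm across at the foot, 68 mm tall, about 70 g, standing loose on the deck. Origin: centre of its underside

How it is judged:
By the outcome, as a careful person would: the job done as asked, in the order asked, and still so for the second after the job is handed in, with the robot touching nothing.
It also fails if it takes over 54 s, if anything falls off the work surface, if the arm or the gripper's body presses on something with over 40 N, if the wrist force passes 120 N, or if a joint passes its speed limit or range.

ROBOT

A 6-joint arm with a two-finger parallel gripper is mounted at the origin on the work surface. World frame = base frame: x ahead of the robot, y to its left, z up, the work surface at z = 0. Lengths are in m, angles in degrees, forces in N, time in s.
With the tool pointing down it reaches from about 0.35 to 0.875 m from the base axis. Payload 4.2 kg.
Tool frame: the origin (TCP) lies on the mounting face of the last link; the fingertips stand 182 mm ahead of it and the grasp point (between the pads) lies 164 mm ahead of it (r.tcp_to_grasp is the distance from the TCP to the grasp point, in m); z points along the fingers, y is the line along which they close (so a half turn about z gives the same grasp; the last joint's range is limited). The gripper opens to 87 mm and grips with 3 to 60 N. Pads are 19 mm wide; open, the fingers measure 117 mm over their backs; the gripper's body (75 mm by 190 mm) begins 51 mm behind the grasp point.
Start: joints at [82.712, 22.042, 0.453, 0, -68.411, -14.817], TCP at [0.235, 0.579, 0.405] pointing down, gripper open.
Joint ranges: [-179.83, 179.83], [-69.29, 118.12], [-61.27, 80.66], [-181.25, 117.63], [-171.15, -9.14], [-177.46, 177.46]. Speed limits (degrees/s): [159.86, 159.86, 180, 180, 180, 180].

INTERFACE

Orientations are given as a 3x3 rotation matrix whose columns are the frame's x, y, z axes.
In Python, from station import sense, eyes, r gives the robot as it stands.
- The arm moves only by the tool jog_arm, never from a script. Its argument "increments" is a list of rows, each a list of 4 numbers: the shift along the tool's x, y, z normalised to -1 to 1, where 1 is 0.02 m, then the turn about the tool's z normalised to -1 to 1, where 1 is 0.08 rad. A call has 1 to 10 rows; each row shifts and turns the commanded pose from where the row before left it, along the tool's axes as they then stand; what a row does not reach is not made up. A row lasts 1/10 s, in which the tool goes at most 50 mm and 8.59 degrees, less where a joint would pass 70% of its speed; a pose out of reach is approached as far as the arm can. A call with a number of a shift or a turn outside -1 to 1 is refused whole. A call with a gripper value outside its range is refused whole. "grip" is the finger opening in mm, from 0 to 87, set as the call begins (left out, the last holds). The fingers move at their own pace and stop on an object; the grip force is fixed at half the most. Time passes only in rows, so rows that do not move let the fingers close. It gives the time, the measured TCP pose, the force, the opening and the grip force at its end, in the units of the state.
- sense(): the state, without advancing time (a new reading comes with each control period).
- eyes.capture(name): name is "scene" or "top" or "wrist"; returns the picture (420x560x3 uint8, blue, green, red); there is no depth.
- eyes.get_calibration(name): a dict with "camera_matrix" (3x3 intrinsics, pixels), "R" (3x3) and "t" (3): a world point X has camera coordinates R X + t; the wrist camera has in their place "T_tool_cam" (4x4, takes a point from camera to tool coordinates, whose origin is the TCP and whose axes are the flange's). Camera axes: x right, y down, z forward; pixel columns grow to the right and rows downward; lengths in m; the calibration is good to about 2 mm. The wrist camera is an equidistant fisheye: a pixel r from the principal point sees the ray r / f radians off the axis. A picture is of the moment at which its call begins: read the wrist's pose just before it. get_calibration takes no time and is no camera call.
- r.finish_job(): hands the job in; it is judged then, once.
Trained networks look in the newest picture that a camera, given by its name, has taken for a name from the list of things; names that differ only in an ending like _2 or _b are one class to them, and where a whole thing is asked for, a point or a joint stands for the part that bears it (a point fixed in the world has none). Each returns a list of dicts, best first, with "conf" (0 to 1); they miss things now and then, are a little off and sometimes report something else, mostly with a low value. They report only what shows in the picture. A call takes as long as a camera call.
- eyes.spot_in(camera, name): "centre" ([x, y, z] in m, in world coordinates, good to about 4 mm: the middle of the surface that is visible of it).
- eyes.outline_of(camera, name): "mask" (420x560 bool, what is visible of it).
The state is a dict: "time_s": time; "joints": joint angles; "joint_velocities": joint speeds; "effort": joint torques, N m; "tcp_pos": TCP position; "ee_rot": TCP orientation; "wrist_force": force on the tool from outside, world axes, zero at the start; "moment": the same for the moment, N m; "gripper_width": opening from 0.0 (shut) to 1.0 (fully open); "gripper_force": force on a finger pad.
Only numpy, scipy, OpenCV 4.12 (cv2) and the standard library are available. Lean on these libraries where they do the work, as an engineer would, in place of code of your own. Each camera call takes 0.05 s, during which the arm holds its last target. There are 200 camera calls.

## Working session

There is one attempt and no reset: what is moved stays moved. The work goes in short steps, Python scripts to look and compute and a tool call to move; the robot and the scene stay as the last step left them, time stands still between calls to the robot, and variables do not carry over. Pictures are saved under pics/ and viewed, at most 10 in all, crops included, and the job is handed in when it is done.

Besides the shell and the picture viewer there is one more tool, called after "Call:" by a JSON object that holds its "name" and its "arguments", one argument or row to a line. jog_arm: Moves the arm, as the interface text tells. Its arguments: {"type":"object","properties":{"increments":{"type":"array"},"grip":{"type":"number"}},"required":["increments"]}

```bash
mkdir -p pics; ls; python3 - <<'E'
from station import sense, eyes, r
import cv2,numpy as np
for c in ("top","scene"):
    im=eyes.capture(c); cv2.imwrite(f"pics/{c}0.png",im)
names=["step","bin","crate","tin1","tin2","tin3","tin4","candle","jar","polish"]
for c in ("top",):
    for n in names:
        print(c,n,[(np.round(d["centre"],3).tolist(),round(d["conf"],2)) for d in eyes.spot_in(c,n)[:4]])
s=sense();print(s["time_s"],s["tcp_pos"],s["ee_rot"],s["gripper_width"])
k=eyes.get_calibration("top");print(k)
E
```

```text
pics
top step [([0.476, -0.152, 0.112], 0.72), ([0.534, -0.034, 0.084], 0.59)]
top bin [([0.543, -0.301, 0.003], 0.89)]
top crate [([0.544, 0.195, 0.084], 0.95)]
top tin1 [([0.549, -0.111, 0.112], 0.96), ([0.539, 0.084, 0.108], 0.9), ([0.465, 0.046, 0.113], 0.9), ([0.48, -0.15, 0.111], 0.64)]
top tin2 [([0.549, -0.111, 0.112], 0.96), ([0.539, 0.084, 0.108], 0.9), ([0.465, 0.046, 0.113], 0.9), ([0.48, -0.15, 0.111], 0.64)]
top tin3 [([0.549, -0.111, 0.112], 0.96), ([0.539, 0.084, 0.108], 0.9), ([0.465, 0.046, 0.113], 0.9), ([0.48, -0.15, 0.111], 0.64)]
top tin4 [([0.549, -0.111, 0.112], 0.96), ([0.539, 0.084, 0.108], 0.9), ([0.465, 0.046, 0.113], 0.9), ([0.48, -0.15, 0.111], 0.64)]
top candle [([0.547, -0.11, 0.111], 0.59), ([0.626, -0.17, 0.149], 0.58)]
top jar [([0.614, -0.063, 0.14], 0.66)]
top polish [([0.629, 0.085, 0.124], 0.82)]
0.6 [0.23514617 0.57905398 0.40473139] [[ 9.26501012e-01 -3.76292271e-01 -3.41756845e-05]
 [-3.76292272e-01 -9.26501011e-01 -4.76641100e-05]
 [-1.37281701e-05  5.70208922e-05 -9.99999998e-01]] 1.0002029004159905
{'camera_matrix': array([[419.90265529,   0.        , 284.45319114],
       [  0.        , 419.90265529, 214.4318865 ],
       [  0.        ,   0.        ,   1.        ]]), 'R': array([[-2.60620842e-04, -9.99967028e-01,  8.11630290e-03],
       [-9.88455314e-01, -9.72117485e-04, -1.51509561e-01],
       [ 1.51512455e-01, -8.06208928e-03, -9.88422470e-01]]), 't': array([-0.00199688,  0.58180604,  0.78752438])}
```

View pics/top0.png

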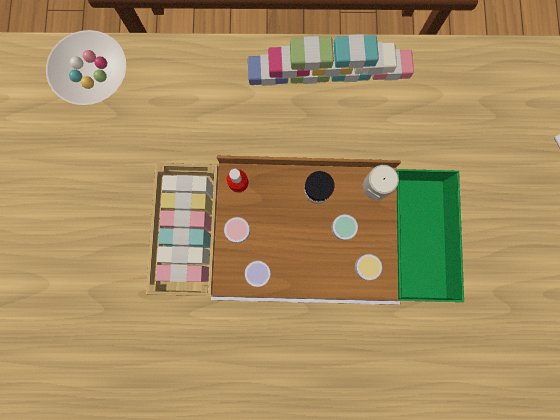

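View pics/scene0.png

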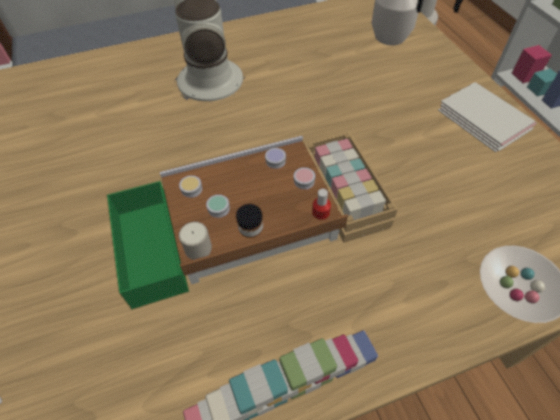

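The top view shows the green bin at the right, which is the −y end, and the crate at the left. The tins are pink (237,230), mint (345,227), lilac (258,274) and yellow (369,267). The testers are polish (237,181), jar (319,186) and candle (381,182). The scene view agrees.

Next I measure the tins in world and step frames.

```bash
cat > h.py <<'E'
from station import sense, eyes, r
import numpy as np, cv2
def ray(cam,uv,z):
    k=eyes.get_calibration(cam);K,R,t=k["camera_matrix"],k["R"],k["t"]
    d=R.T@np.linalg.solve(K,[uv[0],uv[1],1]); c=-R.T@t
    return c+d*(z-c[2])/d[2]
def tins(im):
    "discs on the deck from label colours"
    hsv=cv2.cvtColor(im,cv2.COLOR_BGR2HSV)
    return hsv
E
python3 - <<'E'
from h import *
for n,uv,z in [("railL",(212,299),.1),("railR",(399,303),.1),("galL",(219,157),.12),("galR",(400,162),.12),("binBR",(463,301),.08),("binTR",(459,171),.08)]:
    print(n,ray("top",uv,z).round(3))
im=eyes.capture("top")
for m in eyes.outline_of("top","tin1")[:6]:
    ys,xs=np.nonzero(m["mask"]); c=(xs.mean(),ys.mean())
    print("tin",np.round(c,1),len(xs),round(m["conf"],2),ray("top",c,.108).round(3))
for n,z in (("candle",.148),("jar",.141),("polish",.12)):
    for m in eyes.outline_of("top",n)[:2]:
        ys,xs=np.nonzero(m["mask"]); lo=ys.max()
        print(n,round(m["conf"],2),ray("top",(xs.mean(),ys.mean()),z-.01).round(3),"front foot",ray("top",(xs[ys==lo].mean(),lo),.09).round(3))
E
```

```text
railL [0.42  0.128 0.1  ]
railR [ 0.413 -0.207  0.1  ]
galL [0.677 0.119 0.12 ]
galR [ 0.668 -0.214  0.12 ]
binBR [ 0.415 -0.331  0.08 ]
binTR [ 0.662 -0.339  0.08 ]
tin [367.9 267. ] 522 0.83 [ 0.477 -0.151  0.108]
tin [257.4 273.5] 545 0.83 [0.465 0.047 0.108]
tin [236.4 230. ] 494 0.73 [0.543 0.086 0.108]
tin [344.9 227.2] 513 0.62 [ 0.549 -0.111  0.108]
candle 0.89 [ 0.626 -0.172  0.138] front foot [ 0.604 -0.176  0.09 ]
jar 0.62 [ 0.618 -0.063  0.131] front foot [ 0.599 -0.063  0.09 ]
polish 0.91 [0.635 0.086 0.11 ] front foot [0.617 0.087 0.09 ]
```

Call:
{"name": "jog_arm", "arguments": {
  "increments": [
    [0, 0, 0, 1],
    [0, 0, 0, 1],
    [0, 0, 0, 1],
    [0, 0, 0, 1],
    [0, 0, 0, 1],
    [0, 0, 0, 1],
    [0, 0, 0, 1],
    [0, 0, 0, 1],
    [0, 0, 0, 1],
    [0, 0, 0, 1]
  ],
  "grip": 30
}}

```text
time_s: 1.85
tcp_pos: [0.2352, 0.579, 0.4047]
ee_rot: [[0.372, -0.928, -0.0], [-0.928, -0.372, 0.0], [-0.0, 0.0, -1.0]]
wrist_force: [0.0, -0.4, -0.4]
gripper_width: 0.349
gripper_force: 0.0
```

Call:
{"name": "jog_arm", "arguments": {
  "increments": [
    [0, 0, 0, 1],
    [0, 0, 0, 1],
    [0, 0, 0, 1],
    [0, 0, 0, 1],
    [0, 0, 0, 1],
    [0, 0, 0, 0.1]
  ]
}}

```text
time_s: 2.45
tcp_pos: [0.2351, 0.579, 0.4048]
ee_rot: [[-0.023, -1.0, -0.0], [-1.0, 0.023, 0.0], [-0.0, 0.0, -1.0]]
wrist_force: [-0.7, -0.1, 0.5]
gripper_width: 0.349
gripper_force: 0.0
```

Call:
{"name": "jog_arm", "arguments": {
  "increments": [
    [1, -0.5, 0, 0],
    [1, -0.5, 0, 0],
    [1, -0.5, 0, 0],
    [1, -0.5, 0, 0],
    [1, -0.5, 0, 0],
    [1, -0.5, 0, 0],
    [1, -0.5, 0, 0],
    [1, -0.5, 0, 0],
    [1, -0.5, 0, 0],
    [1, -0.5, 0, 0]
  ]
}}

```text
time_s: 3.45
tcp_pos: [0.3311, 0.3753, 0.4049]
ee_rot: [[-0.022, -1.0, 0.0], [-1.0, 0.022, 0.0], [-0.0, -0.0, -1.0]]
wrist_force: [1.2, 0.2, -0.6]
gripper_width: 0.345
gripper_force: 0.0
```

Call:
{"name": "jog_arm", "arguments": {
  "increments": [
    [1, -0.5, 0, 0],
    [1, -0.5, 0, 0],
    [1, -0.5, 0, 0],
    [1, -0.5, 0, 0],
    [1, -0.5, 0, 0],
    [1, -0.5, 0, 0],
    [1, -0.5, 0, 0],
    [1, -0.5, 0, 0],
    [1, -0.5, 0, 0],
    [1, -0.5, 0, 0]
  ]
}}

```text
time_s: 4.45
tcp_pos: [0.4261, 0.1731, 0.4049]
ee_rot: [[-0.022, -1.0, 0.0], [-1.0, 0.022, 0.0], [-0.0, -0.0, -1.0]]
wrist_force: [-0.4, -0.2, 0.3]
gripper_width: 0.348
gripper_force: 0.0
```

Call:
{"name": "jog_arm", "arguments": {
  "increments": [
    [1, -0.6, 0, 0],
    [1, -0.6, 0, 0],
    [1, -0.6, 0, 0],
    [1, -0.6, 0, 0],
    [1, -0.6, 0, 0],
    [1, -0.6, 0, 0],
    [1, -0.6, 0, 0],
    [1, -0.6, 0, 0],
    [1, -0.6, 0, 0],
    [1, -0.6, 0, 0]
  ]
}}

```text
time_s: 5.45
tcp_pos: [0.5414, -0.0297, 0.4048]
ee_rot: [[-0.023, -1.0, 0.0], [-1.0, 0.023, -0.0], [0.0, -0.0, -1.0]]
wrist_force: [-0.4, -0.5, -0.7]
gripper_width: 0.344
gripper_force: 0.0
```

Call:
{"name": "jog_arm", "arguments": {
  "increments": [
    [0.9, -0.3, 0, 0],
    [0.9, -0.2, 0.3, 0],
    [0, 0, 1, 0],
    [0, 0, 1, 0],
    [0, 0, 1, 0],
    [0, 0, 1, 0],
    [0, 0, 1, 0],
    [0, 0, 0.6, 0],
    [0, 0, 0.4, 0],
    [0, 0, 0, 0]
  ]
}}

```text
time_s: 6.45
tcp_pos: [0.5502, -0.0646, 0.278]
ee_rot: [[-0.023, -1.0, -0.002], [-1.0, 0.023, -0.0], [0.0, 0.002, -1.0]]
wrist_force: [0.1, 0.7, -0.4]
gripper_width: 0.344
gripper_force: 0.0
```

```bash
python3 - <<'E'
from h import *
s=sense();print(s["tcp_pos"].round(4),s["wrist_force"])
im=eyes.capture("wrist"); cv2.imwrite("pics/w1.png",im)
im=eyes.capture("scene"); cv2.imwrite("pics/s1.png",cv2.resize(im[120:300,90:370],None,fx=2.5,fy=2.5))
E
```

```text
[ 0.5502 -0.0646  0.278 ] [ 0.12803961  0.74273604 -0.44770036]
```

View pics/w1.png

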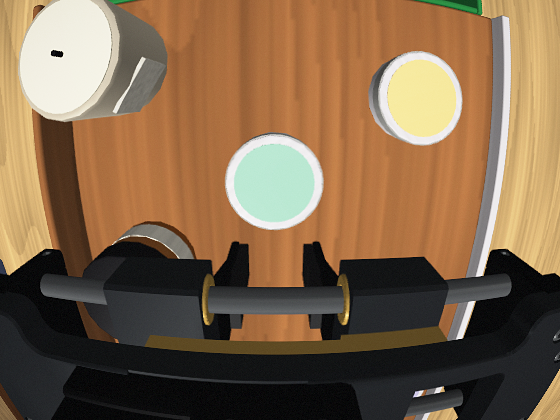

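View pics/s1.png

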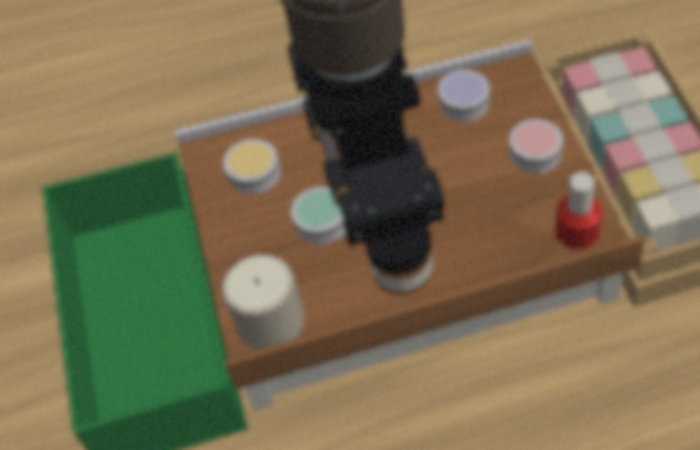

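The wrist view shows mint (274,181) centred ahead of the fingers, with the candle and jar clear to the left. The scene view shows nothing touched. I'll push now.

Call:
{"name": "jog_arm", "arguments": {
  "increments": [
    [0.2, 0, 0, 0],
    [0.3, 0, 0, 0],
    [0.3, 0, 0, 0],
    [0.4, 0, 0, 0],
    [0.4, 0, 0, 0],
    [0.4, 0, 0, 0],
    [0.4, 0, 0, 0],
    [0.4, 0, 0, 0],
    [0.4, 0, 0, 0],
    [0.4, 0, 0, 0]
  ]
}}

```text
time_s: 7.55
tcp_pos: [0.5488, -0.1371, 0.2787]
ee_rot: [[-0.023, -1.0, -0.0], [-1.0, 0.023, -0.0], [0.0, 0.0, -1.0]]
wrist_force: [0.2, 0.0, 1.0]
gripper_width: 0.341
gripper_force: 0.2
```

Call:
{"name": "jog_arm", "arguments": {
  "increments": [
    [0.4, 0, 0, 0],
    [0.4, 0, 0, 0],
    [0.4, 0, 0, 0],
    [0.4, 0, 0, 0],
    [0.4, 0, 0, 0],
    [0.4, 0, 0, 0],
    [0.4, 0, 0, 0],
    [0.4, 0, 0, 0],
    [0.4, 0, 0, 0],
    [0.4, 0, 0, 0]
  ]
}}

```text
time_s: 8.55
tcp_pos: [0.5469, -0.217, 0.2787]
ee_rot: [[-0.023, -1.0, -0.0], [-1.0, 0.023, 0.0], [-0.0, 0.0, -1.0]]
wrist_force: [0.1, 0.0, -0.8]
gripper_width: 0.345
gripper_force: 0.0
```

Call:
{"name": "jog_arm", "arguments": {
  "increments": [
    [0.4, 0, 0, 0],
    [0.4, 0, 0, 0],
    [0.3, 0, 0, 0],
    [0, 0, 0, 0]
  ]
}}

```text
time_s: 8.95
tcp_pos: [0.5464, -0.2391, 0.2787]
ee_rot: [[-0.024, -1.0, 0.0], [-1.0, 0.024, -0.0], [0.0, -0.0, -1.0]]
wrist_force: [1.1, -0.2, 0.3]
gripper_width: 0.344
gripper_force: 0.0
```

```bash
python3 - <<'E'
from h import *
s=sense();print(s["tcp_pos"].round(4),s["wrist_force"])
im=eyes.capture("wrist"); cv2.imwrite("pics/w2.png",im)
E
```

```text
[ 0.5464 -0.2391  0.2787] [ 1.0532141  -0.19013139  0.30007872]
```

View pics/w2.png

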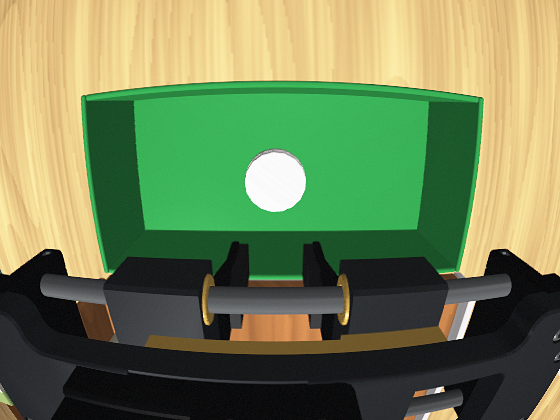

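The mint tin lies in the bin at (275,181), label side down. Next is yellow: lift, go back behind it, lower.

Call:
{"name": "jog_arm", "arguments": {
  "increments": [
    [0, 0, -1, 0],
    [0, 0, -1, 0],
    [-0.9, 0.5, -0.3, 0],
    [-1, 0.5, 0, 0],
    [-1, 0.5, 0, 0],
    [-1, 0.5, 0, 0],
    [-1, 0.5, 0, 0],
    [-1, 0.5, 0, 0],
    [-0.7, 0.5, 0.3, 0],
    [0, 0.05, 1, 0]
  ]
}}

```text
time_s: 10.0
tcp_pos: [0.4782, -0.1032, 0.3005]
ee_rot: [[-0.02, -1.0, 0.005], [-1.0, 0.02, 0.0], [-0.001, -0.005, -1.0]]
wrist_force: [1.5, -0.9, 0.3]
gripper_width: 0.344
gripper_force: 0.0
```

Call:
{"name": "jog_arm", "arguments": {
  "increments": [
    [0, 0, 0.6, 0],
    [0, 0, 0.4, 0],
    [0, 0, 0, 0]
  ]
}}

```text
time_s: 10.3
tcp_pos: [0.4782, -0.1046, 0.2779]
ee_rot: [[-0.023, -1.0, -0.002], [-1.0, 0.023, -0.0], [0.0, 0.002, -1.0]]
wrist_force: [-0.3, 0.0, 0.2]
gripper_width: 0.347
gripper_force: 0.0
```

```bash
python3 - <<'E'
from h import *
s=sense();print(s["tcp_pos"].round(4),s["wrist_force"])
im=eyes.capture("wrist"); cv2.imwrite("pics/w3.png",im)
E
```

```text
[ 0.4782 -0.1046  0.2779] [-0.32165555  0.04454688  0.22938216]
```

View pics/w3.png

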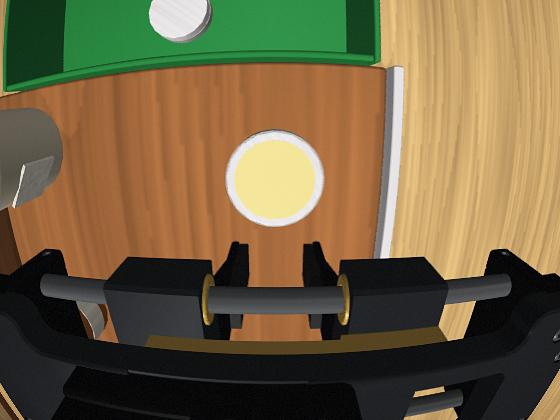

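Yellow (275,178) is centred ahead of the fingers. Pushing.

Call:
{"name": "jog_arm", "arguments": {
  "increments": [
    [0.2, 0, 0, 0],
    [0.3, 0, 0, 0],
    [0.3, 0, 0, 0],
    [0.4, 0, 0, 0],
    [0.4, 0, 0, 0],
    [0.4, 0, 0, 0],
    [0.4, 0, 0, 0],
    [0.4, 0, 0, 0],
    [0.4, 0, 0, 0],
    [0.4, 0, 0, 0]
  ]
}}

```text
time_s: 11.35
tcp_pos: [0.4768, -0.1774, 0.2787]
ee_rot: [[-0.023, -1.0, 0.0], [-1.0, 0.023, 0.0], [-0.0, -0.0, -1.0]]
wrist_force: [0.8, 0.4, 0.6]
gripper_width: 0.344
gripper_force: 0.3
```

Call:
{"name": "jog_arm", "arguments": {
  "increments": [
    [0.4, 0, 0, 0],
    [0.4, 0, 0, 0],
    [0.4, 0, 0, 0],
    [0.4, 0, 0, 0],
    [0.4, 0, 0, 0],
    [0.4, 0, 0, 0],
    [0.4, 0, 0, 0],
    [0.2, 0, 0, 0],
    [0, 0, 0, 0]
  ]
}}

```text
time_s: 12.25
tcp_pos: [0.4754, -0.2372, 0.2787]
ee_rot: [[-0.024, -1.0, -0.0], [-1.0, 0.024, 0.0], [-0.0, 0.0, -1.0]]
wrist_force: [0.7, -0.1, -0.5]
gripper_width: 0.345
gripper_force: 0.0
```

```bash
python3 - <<'E'
from h import *
s=sense();print(s["tcp_pos"].round(4),s["wrist_force"])
im=eyes.capture("wrist"); cv2.imwrite("pics/w4.png",im)
E
```

```text
[ 0.4754 -0.2372  0.2787] [ 0.71032067 -0.05749781 -0.49210288]
```

View pics/w4.png

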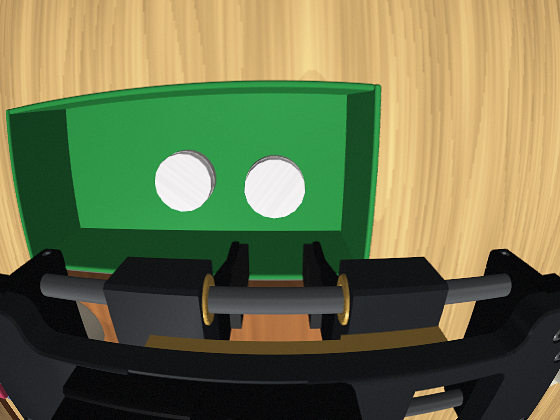

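Both tins are in the bin at (184,181) and (275,187). Lilac next.

Call:
{"name": "jog_arm", "arguments": {
  "increments": [
    [0, 0, -1, 0],
    [0, 0, -1, 0],
    [-0.9, 0.1, -0.3, 0],
    [-1, 0.1, 0, 0],
    [-1, 0.1, 0, 0],
    [-1, 0.1, 0, 0],
    [-1, 0.1, 0, 0],
    [-1, 0.1, 0, 0],
    [-1, 0.1, 0, 0],
    [-1, 0.1, 0, 0]
  ]
}}

```text
time_s: 13.3
tcp_pos: [0.4628, -0.0773, 0.3249]
ee_rot: [[-0.022, -1.0, 0.0], [-1.0, 0.022, 0.0], [-0.0, -0.0, -1.0]]
wrist_force: [0.4, 0.5, -1.1]
gripper_width: 0.342
gripper_force: 0.0
```

Call:
{"name": "jog_arm", "arguments": {
  "increments": [
    [-1, 0, 0, 0],
    [-1, 0, 0, 0],
    [-1, 0, 0, 0],
    [-1, 0, 0, 0],
    [-1, 0, 0, 0],
    [-1, 0, 0, 0],
    [-1, 0, 0, 0],
    [-1, 0, 0, 0],
    [-0.6, 0, 0, 0],
    [0, 0, 1, 0]
  ]
}}

```text
time_s: 14.3
tcp_pos: [0.4681, 0.0955, 0.3069]
ee_rot: [[-0.02, -1.0, 0.006], [-1.0, 0.02, 0.003], [-0.003, -0.006, -1.0]]
wrist_force: [0.3, -0.5, 0.6]
gripper_width: 0.343
gripper_force: 0.0
```

Call:
{"name": "jog_arm", "arguments": {
  "increments": [
    [0, 0, 0.8, 0],
    [0, 0, 0.5, 0],
    [0, 0, 0, 0]
  ]
}}

```text
time_s: 14.6
tcp_pos: [0.4666, 0.0934, 0.2775]
ee_rot: [[-0.023, -1.0, -0.003], [-1.0, 0.023, -0.002], [0.002, 0.003, -1.0]]
wrist_force: [-0.3, 0.1, 0.4]
gripper_width: 0.342
gripper_force: 0.0
```

```bash
python3 - <<'E'
from h import *
s=sense();print(s["tcp_pos"].round(4),s["wrist_force"])
im=eyes.capture("wrist"); cv2.imwrite("pics/w5.png",im)
E
```

```text
[0.4666 0.0934 0.2775] [-0.2751685   0.07071476  0.41302112]
```

View pics/w5.png

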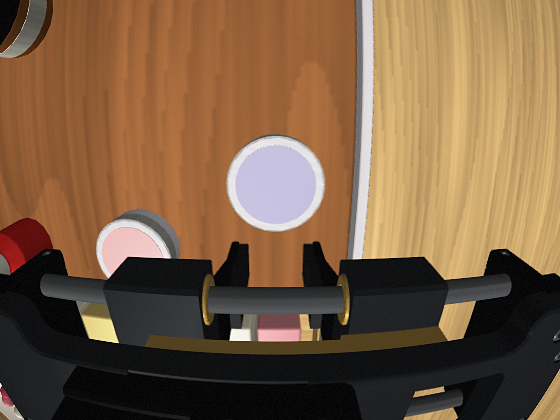

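Lilac (276,183) is centred ahead, and pink is clear of the fingers. Pushing.

Call:
{"name": "jog_arm", "arguments": {
  "increments": [
    [0.2, 0, 0, 0],
    [0.3, 0, 0, 0],
    [0.3, 0, 0, 0],
    [0.4, 0, 0, 0],
    [0.4, 0, 0, 0],
    [0.4, 0, 0, 0],
    [0.4, 0, 0, 0],
    [0.4, 0, 0, 0],
    [0.4, 0, 0, 0],
    [0.4, 0, 0, 0]
  ]
}}

```text
time_s: 15.65
tcp_pos: [0.4654, 0.0209, 0.2787]
ee_rot: [[-0.023, -1.0, 0.0], [-1.0, 0.023, 0.0], [-0.0, -0.0, -1.0]]
wrist_force: [0.2, 1.6, 0.6]
gripper_width: 0.348
gripper_force: 0.3
```

Call:
{"name": "jog_arm", "arguments": {
  "increments": [
    [0.4, 0, 0, 0],
    [0.4, 0, 0, 0],
    [0.4, 0, 0, 0],
    [0.4, 0, 0, 0],
    [0.4, 0, 0, 0],
    [0.4, 0, 0, 0],
    [0.4, 0, 0, 0],
    [0.4, 0, 0, 0],
    [0.4, 0, 0, 0],
    [0.4, 0, 0, 0]
  ]
}}

```text
time_s: 16.65
tcp_pos: [0.4635, -0.059, 0.2787]
ee_rot: [[-0.023, -1.0, -0.0], [-1.0, 0.023, -0.0], [0.0, 0.0, -1.0]]
wrist_force: [0.2, 0.2, 1.8]
gripper_width: 0.344
gripper_force: 0.3
```

Call:
{"name": "jog_arm", "arguments": {
  "increments": [
    [0.4, 0, 0, 0],
    [0.4, 0, 0, 0],
    [0.4, 0, 0, 0],
    [0.4, 0, 0, 0],
    [0.4, 0, 0, 0],
    [0.4, 0, 0, 0],
    [0.4, 0, 0, 0],
    [0.4, 0, 0, 0],
    [0.4, 0, 0, 0],
    [0.4, 0, 0, 0]
  ]
}}

```text
time_s: 17.65
tcp_pos: [0.4617, -0.139, 0.2787]
ee_rot: [[-0.023, -1.0, -0.0], [-1.0, 0.023, 0.0], [-0.0, 0.0, -1.0]]
wrist_force: [-0.7, 0.1, 0.7]
gripper_width: 0.347
gripper_force: 0.3
```

Call:
{"name": "jog_arm", "arguments": {
  "increments": [
    [0.4, 0, 0, 0],
    [0.4, 0, 0, 0],
    [0.4, 0, 0, 0],
    [0.4, 0, 0, 0],
    [0.4, 0, 0, 0],
    [0.4, 0, 0, 0],
    [0.4, 0, 0, 0],
    [0.4, 0, 0, 0],
    [0.4, 0, 0, 0],
    [0.4, 0, 0, 0]
  ]
}}

```text
time_s: 18.65
tcp_pos: [0.4598, -0.219, 0.2787]
ee_rot: [[-0.023, -1.0, -0.0], [-1.0, 0.023, 0.0], [-0.0, 0.0, -1.0]]
wrist_force: [1.2, -1.0, -0.4]
gripper_width: 0.348
gripper_force: 0.0
```

Call:
{"name": "jog_arm", "arguments": {
  "increments": [
    [0.4, 0, 0, 0],
    [0.4, 0, 0, 0],
    [0.2, 0, 0, 0],
    [0, 0, 0, 0]
  ]
}}

```text
time_s: 19.05
tcp_pos: [0.4594, -0.2388, 0.2787]
ee_rot: [[-0.024, -1.0, -0.0], [-1.0, 0.024, -0.0], [0.0, 0.0, -1.0]]
wrist_force: [-0.8, -0.1, 0.1]
gripper_width: 0.345
gripper_force: 0.0
```

```bash
python3 - <<'E'
from h import *
s=sense();print(s["tcp_pos"].round(4),s["wrist_force"])
im=eyes.capture("wrist"); cv2.imwrite("pics/w6.png",im)
E
```

```text
[ 0.4594 -0.2388  0.2787] [-0.75765896 -0.1363273   0.06842829]
```

View pics/w6.png

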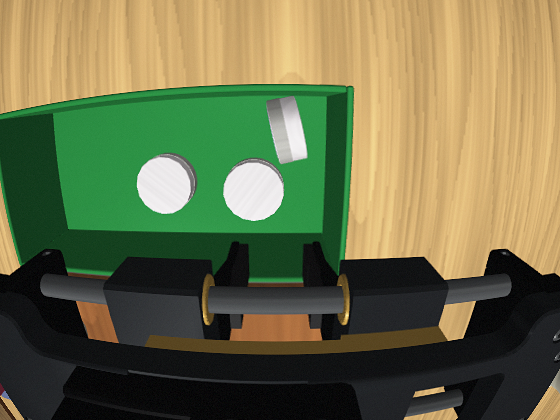

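Lilac is in the bin, leaning on edge at (287,130); the other two are unmoved. Last is pink, with the fingers kept a few mm higher so the gripper body clears the polish.

Call:
{"name": "jog_arm", "arguments": {
  "increments": [
    [0, 0, -1, 0],
    [0, 0, -1, 0],
    [-0.9, 0, -0.3, 0],
    [-1, -0.2, 0, 0],
    [-1, -0.2, 0, 0],
    [-1, -0.2, 0, 0],
    [-1, -0.2, 0, 0],
    [-1, -0.2, 0, 0],
    [-1, -0.2, 0, 0],
    [-1, -0.2, 0, 0]
  ]
}}

```text
time_s: 20.1
tcp_pos: [0.491, -0.0799, 0.3249]
ee_rot: [[-0.022, -1.0, 0.0], [-1.0, 0.022, 0.0], [-0.0, -0.0, -1.0]]
wrist_force: [0.7, 0.5, -0.1]
gripper_width: 0.341
gripper_force: 0.0
```

Call:
{"name": "jog_arm", "arguments": {
  "increments": [
    [-1, -0.2, 0, 0],
    [-1, -0.2, 0, 0],
    [-1, -0.2, 0, 0],
    [-1, -0.2, 0, 0],
    [-1, -0.3, 0, 0],
    [-1, -0.3, 0, 0],
    [-1, -0.3, 0, 0],
    [-1, -0.3, 0, 0],
    [-1, -0.2, 0, 0],
    [-1, -0.2, 0, 0]
  ]
}}

```text
time_s: 21.1
tcp_pos: [0.5436, 0.119, 0.3247]
ee_rot: [[-0.023, -1.0, -0.0], [-1.0, 0.023, 0.0], [0.0, 0.0, -1.0]]
wrist_force: [0.0, -0.6, -0.3]
gripper_width: 0.349
gripper_force: 0.0
```

```bash
python3 - <<'E'
from h import *
print(sense()["tcp_pos"].round(4))
for c in ("wrist","top"):
    eyes.capture(c)
    for n in ("tin1","polish"):
        for m in eyes.outline_of(c,n)[:4]:
            ys,xs=np.nonzero(m["mask"]); print(c,n,xs.mean().round(1),ys.mean().round(1),len(xs),round(m["conf"],2))
        print([(np.round(d["centre"],3).tolist(),round(d["conf"],2)) for d in eyes.spot_in(c,n)[:4]])
E
```

```text
[0.5436 0.119  0.3247]
wrist tin1 273.1 184.8 4356 0.81
[([0.547, 0.081, 0.109], 0.92)]
wrist polish 129.9 195.4 3993 0.78
[([0.626, 0.081, 0.126], 0.6)]
top tin1 411.9 268.9 445 0.74
top tin1 437.3 281.8 269 0.74
top tin1 239.2 229.7 371 0.69
top tin1 413.2 234.2 460 0.66
[([0.545, -0.265, 0.028], 0.74), ([0.475, -0.258, 0.028], 0.7), ([0.543, 0.079, 0.109], 0.69), ([0.45, -0.302, 0.047], 0.69)]
top polish 238.7 181.1 337 0.81
top polish 172.5 269.8 2277 0.28
[([0.628, 0.081, 0.125], 0.84), ([0.448, -0.302, 0.046], 0.45)]
```

Call:
{"name": "jog_arm", "arguments": {
  "increments": [
    [-0.5, 0, 0, 0],
    [0, 0, 0, 0],
    [0, 0, 0.6, 0],
    [0, 0, 0.6, 0],
    [0, 0, 0.5, 0],
    [0, 0, 0.4, 0],
    [0, 0, 0, 0]
  ]
}}

```text
time_s: 22.3
tcp_pos: [0.5434, 0.1276, 0.2809]
ee_rot: [[-0.023, -1.0, -0.003], [-1.0, 0.023, -0.002], [0.002, 0.003, -1.0]]
wrist_force: [-0.2, -0.2, -0.1]
gripper_width: 0.345
gripper_force: 0.0
```

```bash
python3 - <<'E'
from h import *
print(sense()["tcp_pos"].round(4),sense()["wrist_force"].round(1))
eyes.capture("wrist")
for m in eyes.outline_of("wrist","tin1")[:4]:
    ys,xs=np.nonzero(m["mask"]); print(xs.mean().round(1),ys.mean().round(1),len(xs),round(m["conf"],2))
E
```

```text
[0.5434 0.1276 0.2809] [-0.2 -0.2 -0.1]
270.9 189.8 7307 0.93
90.7 204.8 6310 0.16
```

Call:
{"name": "jog_arm", "arguments": {
  "increments": [
    [0.2, -0.1, 0, 0],
    [0.3, 0, 0, 0],
    [0.3, 0, 0, 0],
    [0.3, 0, 0, 0],
    [0.4, 0, 0, 0],
    [0.4, 0, 0, 0],
    [0.4, 0, 0, 0],
    [0.4, 0, 0, 0],
    [0.4, 0, 0, 0],
    [0.4, 0, 0, 0]
  ]
}}

```text
time_s: 23.4
tcp_pos: [0.5442, 0.0571, 0.2828]
ee_rot: [[-0.023, -1.0, -0.0], [-1.0, 0.023, 0.0], [-0.0, 0.0, -1.0]]
wrist_force: [-0.1, 0.2, 1.0]
gripper_width: 0.34
gripper_force: 0.2
```

Call:
{"name": "jog_arm", "arguments": {
  "increments": [
    [0.4, 0, 0, 0],
    [0.4, 0, 0, 0],
    [0.4, 0, 0, 0],
    [0.4, 0, 0, 0],
    [0.4, 0, 0, 0],
    [0.4, 0, 0, 0],
    [0.4, 0, 0, 0],
    [0.4, 0, 0, 0],
    [0.4, 0, 0, 0],
    [0.4, 0, 0, 0]
  ]
}}

```text
time_s: 24.4
tcp_pos: [0.5424, -0.0228, 0.2827]
ee_rot: [[-0.023, -1.0, -0.0], [-1.0, 0.023, -0.0], [0.0, 0.0, -1.0]]
wrist_force: [0.3, 0.0, 0.4]
gripper_width: 0.344
gripper_force: 0.2
```

Call:
{"name": "jog_arm", "arguments": {
  "increments": [
    [0.4, 0, 0, 0],
    [0.4, 0, 0, 0],
    [0.4, 0, 0, 0],
    [0.4, 0, 0, 0],
    [0.4, 0, 0, 0],
    [0.4, 0, 0, 0],
    [0.4, 0, 0, 0],
    [0.4, 0, 0, 0],
    [0.4, 0, 0, 0],
    [0.4, 0, 0, 0]
  ]
}}

```text
time_s: 25.4
tcp_pos: [0.5406, -0.1028, 0.2828]
ee_rot: [[-0.023, -1.0, 0.0], [-1.0, 0.023, -0.0], [0.0, -0.0, -1.0]]
wrist_force: [1.5, 1.1, 1.3]
gripper_width: 0.343
gripper_force: 0.2
```

Call:
{"name": "jog_arm", "arguments": {
  "increments": [
    [0.4, 0, 0, 0],
    [0.4, 0, 0, 0],
    [0.4, 0, 0, 0],
    [0.4, 0, 0, 0],
    [0.4, 0, 0, 0],
    [0.4, 0, 0, 0],
    [0.4, 0, 0, 0],
    [0.4, 0, 0, 0],
    [0.4, 0, 0, 0],
    [0.4, 0, 0, 0]
  ]
}}

```text
time_s: 26.4
tcp_pos: [0.5387, -0.1828, 0.2827]
ee_rot: [[-0.023, -1.0, -0.0], [-1.0, 0.023, 0.0], [-0.0, 0.0, -1.0]]
wrist_force: [0.4, 0.1, 1.5]
gripper_width: 0.345
gripper_force: 0.2
```

Call:
{"name": "jog_arm", "arguments": {
  "increments": [
    [0.4, 0, 0, 0],
    [0.4, 0, 0, 0],
    [0.4, 0, 0, 0],
    [0.4, 0, 0, 0],
    [0.4, 0, 0, 0],
    [0.4, 0, 0, 0],
    [0.3, 0, 0, 0],
    [0, 0, 0, 0]
  ]
}}

```text
time_s: 27.2
tcp_pos: [0.5374, -0.2369, 0.2827]
ee_rot: [[-0.024, -1.0, 0.0], [-1.0, 0.024, -0.0], [0.0, -0.0, -1.0]]
wrist_force: [0.2, -0.6, -0.1]
gripper_width: 0.344
gripper_force: 0.0
```

Call:
{"name": "jog_arm", "arguments": {
  "increments": [
    [0, 0, -0.6, 0],
    [0, 0, -1, 0],
    [0, 0, -1, 0],
    [0, 0, -1, 0],
    [0, 1, -1, 0],
    [0, 1, -1, 0],
    [0, 1, 0, 0],
    [0, 1, 0, 0],
    [0, 0.5, 0, 0],
    [0, 0, 0, 0]
  ]
}}

```text
time_s: 28.2
tcp_pos: [0.4466, -0.2338, 0.3958]
ee_rot: [[-0.023, -1.0, 0.001], [-1.0, 0.023, -0.0], [0.0, -0.001, -1.0]]
wrist_force: [0.9, -0.2, -0.4]
gripper_width: 0.345
gripper_force: 0.0
```

```bash
python3 - <<'E'
from h import *
im=eyes.capture("scene"); im2=eyes.capture("wrist")
cv2.imwrite("pics/f.png",np.hstack([cv2.resize(im[110:320,90:410],(400,262)),cv2.resize(im2,(400,262))]))
for n in ("candle","jar","polish","tin1"):
    print(n,[(np.round(d["centre"],3).tolist(),round(d["conf"],2)) for d in eyes.spot_in("scene",n)[:5]])
E
```

```text
candle [([0.647, -0.172, 0.151], 0.61)]
jar [([0.632, -0.066, 0.14], 0.96), ([0.56, -0.271, 0.018], 0.28)]
polish [([0.643, 0.079, 0.124], 0.69), ([0.592, 0.186, 0.079], 0.32)]
tin1 [([0.56, -0.272, 0.021], 0.78), ([0.456, -0.305, 0.038], 0.72), ([0.542, -0.248, 0.042], 0.67), ([0.483, -0.253, 0.026], 0.59)]
```

View pics/f.png

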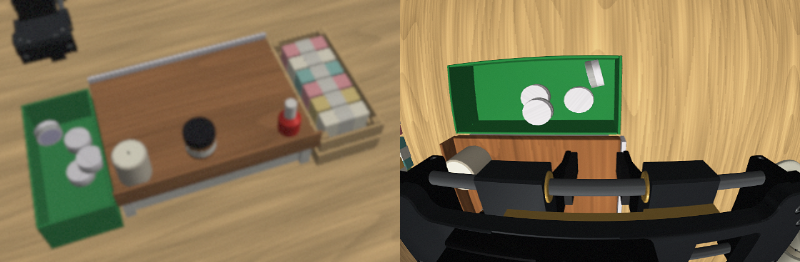

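All four tins are in the bin: left panel around (50–90, 130–172), right panel (535–595, 73–110). The deck is clear, and the candle, jar and polish are still standing in place.

```bash
python3 -c "
from station import r
print(r.finish_job())"
```

```text
the job is handed in; nothing more can be done
None
```

All four tins were swept along the deck into the green bin in about 28 s, none into the crate; the candle, jar and polish still stand in place, and the job is handed in.

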